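# Weigh the tub that is boxed in on the laundry supply tray

## Robot

A 6-joint arm with a two-finger parallel gripper is mounted at the origin on the work surface. World frame = base frame: x ahead of the robot, y to its left, z up, the work surface at z = 0. Lengths are in m, angles in rad, forces in N, time in s.
With the tool pointing down it reaches from about 0.25 to 0.775 m from the base axis. Payload 4 kg.
Tool frame: the origin (TCP) lies at the very end of the fingers, on their centre line; the grasp point (between the pads) lies 19 mm behind it; z points along the fingers, y is the line along which they close (so a half turn about z gives the same grasp; the last joint's range is limited). The gripper opens to 94 mm and grips with 3 to 60 N. Pads are 16 mm wide; open, the fingers measure 119 mm over their backs; the gripper's body (75 mm by 177 mm) begins 78 mm behind the grasp point.
Start: joints at [1.154, 0.087, 1.371, -0, 1.684, -0.103], TCP at [0.17, 0.523, 0.181] pointing down, gripper open.
Joint ranges: [-3.1, 3.1], [-0.76, 2.03], [0.27, 2.55], [-1.08, 4.22], [0.17, 2.65], [-2.57, 2.57]. Speed limits (rad/s): [2.79, 2.79, 3.14, 3.14, 3.14, 3.14].

## Interface

Orientations are given as a unit quaternion [w, x, y, z].
In Python, from station import robot gives the robot as it stands.
- The arm moves only by the tool apply_moves, never from a script. Its argument "moves" is text: rows parted by semicolons, each of 7 numbers parted by spaces: the turn, a rotation vector about the tool's x, y, z in degrees, then the shift along the tool's x, y, z in units of 30 mm (1.0 is 30 mm), then the opening, from 0 (shut) to 1 (fully open). In form: rx ry rz tx ty tz hand; .... A call has 1 to 10 rows; each row is the pose to reach, as a shift and turn from the pose commanded when the call began, along the tool's axes at that moment; what a row does not reach only later rows make up. A row lasts 1/10 s, in which the tool goes at most 50 mm and 8.59 degrees, less where a joint would pass 70% of its speed; a pose out of reach is approached as far as the arm can. A call with a gripper value outside its range is refused whole. The fingers move at their own pace and stop on an object; the grip force is fixed at half the most. Time passes only in rows, so rows that repeat a pose let the fingers close. It gives the time, the measured TCP pose, the force, the opening and the grip force at its end, in the units of the state.
- robot.sense(): the state, without advancing time (a new reading comes with each control period).
- robot.get_image(name): name is "scene" or "top" or "wrist"; returns a dict with "color" (480x640x3 uint8, blue, green, red), "camera_matrix" (3x3 intrinsics, pixels), "R" (3x3) and "t" (3): a world point X has camera coordinates R X + t; the wrist camera has in their place "hand_eye" (4x4, takes a point from camera to tool coordinates, whose origin is the TCP and whose axes are the flange's). Camera axes: x right, y down, z forward; pixel columns grow to the right and rows downward; lengths in m; the calibration is good to about 2 mm. A picture is of the moment at which its call begins: read the wrist's pose just before it. There is no depth.
- robot.sign_off(): hands the job in; it is judged then, once.
Trained networks look in a picture, given as the dict that the camera call returned (one of the last four; its "shot" number tells which), for a name from the list of things; names that differ only in an ending like _2 or _b are one class to them, and where a whole thing is asked for, a point or a joint stands for the part that bears it (a point fixed in the world has none). Each returns a list of dicts, best first, with "confidence" (0 to 1); they miss things now and then, are a little off and sometimes report something else, mostly with a low value. They report only what shows in the picture. A call takes as long as a camera call.
- robot.find_in(name, picture): "rect" ([left, top, right, bottom] in pixels, round what is visible of it).
- robot.masks_of(name, picture): "pixels" (480x640 bool, what is visible of it) and "rect" ([left, top, right, bottom] in pixels, round what is visible of it).
- robot.pinpoint(name, picture): "xy" ([column, row] in pixels: a listed point, or the origin of a listed thing).
The state is a dict: "time": time; "joint_positions": joint angles; "joint_vel": joint speeds; "effort": joint torques, N m; "position": TCP position; "eef_rot": TCP orientation; "wrist_force": force on the tool from outside, world axes, zero at the start; "moment": the same for the moment, N m; "opening": opening from 0.0 (shut) to 1.0 (fully open); "finger_force": force on a finger pad.
Only numpy, scipy, OpenCV 4.12 (cv2) and the standard library are available. Lean on these libraries where they do the work, as an engineer would, in place of code of your own. Each camera call takes 0.05 s, during which the arm holds its last target. There are 200 camera calls.

## Task

We need the weight of the squat round tub of soap tablets, but on the grey supply tray a bottle, a can and a carton box it in: first stand those three upright on the black rubber mat, then set the tub upright in the middle of the scale's steel pan and leave it there. Last, put the bottle, the can and the carton back on the tray, each upright in exactly the place where it stood at the start. Tip nothing over, and leave the scrubbing brush and the soap tin where they are.

Things in the scene. Friction and masses are not known exactly. Their poses are not given: they have to be found in the camera images.
- bottle: Loose white plastic bottle, 116 mm tall, about 0.3 kg: round body 56 mm across and 64 mm high, shoulder narrowing up to 81 mm, then a black cap 32 mm across from 82 to 116 mm above the underside (a good place to grip). Starts on the tray, just in front of the tub or to one side of it. Origin: centre of the underside; z up.
- can: Loose bare-metal can with a white band, a plain cylinder 52 mm across and 106 mm tall, about 0.28 kg. Starts on the tray, just in front of the tub or to one side of it. Origin: centre of the underside; z up.
- carton: Loose upright brown carton, rigid, 48 mm (its x) by 58 mm (its y) and 110 mm tall (z), about 0.24 kg. Starts on the tray, just in front of the tub or to one side of it, turned up to 0.15 rad on the tray. Origin: centre of the underside.
- tub: Loose squat round white tub with a flat white lid, to be weighed: 58 mm across at the lid (44 to 58 mm above the underside), 56 mm across below, 58 mm tall, about 0.22 kg. Near the middle of the tray, with bottle, can and carton about 3 to 18 mm away on three sides of it (-x, +y and -y of the tray, in any order) and the low brush on the +x side. Origin: centre of the underside; z up.
- tray: Fixed grey supply tray, 240 mm (its x) by 220 mm (its y), with a 5 mm floor and a rim 5 mm thick and 14 mm high. Its x axis points away from the robot, within 0.35 rad of world x. Origin: centre of the underside, on the worktop.
- mat: Fixed black rubber mat, the side area, 220 by 220 mm and 4 mm thick, lying on the worktop. Room for the three things besides the soap tin, which lies in its +x, +y corner. x axis within 0.2 rad of world x. Origin: centre of the underside.
- pan (a point): Middle of the top face of the scale's round steel pan, 130 mm across, 48 mm above the worktop. The pan sits on a fixed white bench scale 190 by 180 mm, 38 mm high, and does not move.
- brush: Bystander: loose wooden scrubbing brush lying bristles down at the tray's +x edge, 36 mm (its x) by 140 mm (its y), 34 mm high. Origin: centre of the underside. Leave it.
- soap: Bystander: loose metal soap tin 44 mm (its x) by 64 mm (its y), 24 mm high, on the +x, +y corner of the mat. Origin: centre of the underside. Leave it.

How it is judged:
On the way, in this order (a step that is already met when the one before it is completed fails the run):
1. the bottle, the can and the carton all stand upright and still on the mat, released, with the tub still in its place (within 40 mm of its start) (x of bottle in the frame of mat between -0.11 and 0.11 m and y of bottle in the frame of mat between -0.11 and 0.11 m and z of each of bottle, can, carton in the frame of mat below 0.012 m and linear speed of each of bottle, can, carton below 0.02 m/s and angle between each of bottle, can, carton's own z axis and vertical below 0.1 rad and x of can in the frame of mat between -0.11 and 0.11 m and y of can in the frame of mat between -0.11 and 0.11 m and x of carton in the frame of mat between -0.11 and 0.11 m and y of carton in the frame of mat between -0.11 and 0.11 m and contact force between the fingers and bottle below 0.5 N and contact force between the fingers and can below 0.5 N and contact force between the fingers and carton below 0.5 N and distance of tub from where it was at the start of the episode below 0.04 m), for 0.2 s.
2. the tub stands upright and still within 15 mm of the middle of the pan, released, while the other three still stand on the mat (horizontal distance between tub and pan below 0.015 m and z of tub in the frame of pan between -0.006 and 0.006 m and linear speed of each of tub, bottle, can, carton below 0.02 m/s and angle between each of tub, bottle, can, carton's own z axis and vertical below 0.1 rad and x of bottle in the frame of mat between -0.11 and 0.11 m and y of bottle in the frame of mat between -0.11 and 0.11 m and z of each of bottle, can, carton in the frame of mat below 0.012 m and x of can in the frame of mat between -0.11 and 0.11 m and y of can in the frame of mat between -0.11 and 0.11 m and x of carton in the frame of mat between -0.11 and 0.11 m and y of carton in the frame of mat between -0.11 and 0.11 m and contact force between the fingers and tub below 0.5 N), for 0.2 s.
At the end, for the whole second after the job is handed in: The tub stands upright on the pan, within 15 mm of its middle; the bottle, the can and the carton stand upright on the tray, each within 12 mm of where it stood at the start (any turn about the vertical); all four are released and at rest (horizontal distance between tub and pan below 0.015 m and z of tub in the frame of pan between -0.006 and 0.006 m and linear speed of each of tub, bottle, can, carton below 0.02 m/s and angle between each of tub, bottle, can, carton's own z axis and vertical below 0.1 rad and distance of each of bottle, can, carton from where it was at the start of the episode below 0.012 m and contact force between the fingers and bottle below 0.5 N and contact force between the fingers and can below 0.5 N and contact force between the fingers and carton below 0.5 N and contact force between the fingers and tub below 0.5 N); the robot touches nothing.
It fails at once if the bottle, the can, the carton or the tub is tipped by more than 0.7 rad (angle between any of bottle, can, carton, tub's own z axis and vertical above 0.7 rad).
It fails at once if the brush or the soap tin is moved by more than 20 mm (distance of any of brush, soap from where it was at the start of the episode above 0.02 m).
It also fails if it takes over 152 s, if anything falls off the work surface, if the arm or the gripper's body presses on something with over 40 N, if the wrist force passes 120 N, or if a joint passes its speed limit or range.

## Working session

There is one attempt and no reset: what is moved stays moved. The work goes in short steps, Python scripts to look and compute and a tool call to move; the robot and the scene stay as the last step left them, time stands still between calls to the robot, and variables do not carry over. Pictures are saved under pics/ and viewed, at most 14 in all, crops included, and the job is handed in when it is done.

Besides the shell and the picture viewer there is one more tool, called after "Emit:" as a command line: name --argument value ..., lists and objects as JSON in quotes. apply_moves: Moves the arm, as the interface text tells. Its arguments: {"type":"object","properties":{"moves":{"type":"string"}},"required":["moves"]}

```bash
mkdir -p pics; ls
cat > h.py <<'E'
import numpy as np, cv2
from station import robot
from scipy.spatial.transform import Rotation as Ro
def ray(im,px,z):
    K=im["camera_matrix"];R=np.array(im["R"]);t=np.array(im["t"])
    d=R.T@np.linalg.solve(K,[px[0],px[1],1.]);c=-R.T@t
    return c+d*(z-c[2])/d[2]
E
python3 - <<'E'
from h import *
s=robot.sense();print(s)
for n in ["top","scene"]:
    im=robot.get_image(n);cv2.imwrite(f"pics/{n}0.png",im["color"])
    print(n,im["camera_matrix"],-np.array(im["R"]).T@im["t"],np.array(im["R"]))
    for o in ["bottle","can","carton","tub","tray","mat","pan","brush","soap"]:
        z={"pan":.048,"mat":0,"tray":0,"brush":.005,"soap":.004}.get(o,.005)
        p=robot.pinpoint(o,im)[:2];f=robot.find_in(o,im)[:2]
        print(o,[(np.round(q["xy"],1),round(q["confidence"],2),ray(im,q["xy"],z).round(4)) for q in p],[(np.round(q["rect"]),round(q["confidence"],2)) for q in f])
print(robot.sense()["time"])
E
```

```text
pics
{'time': 0.0, 'joint_positions': array([ 1.15394870e+00,  8.79090286e-02,  1.37220360e+00, -2.71007633e-05,
        1.68359176e+00, -1.03097818e-01]), 'joint_vel': array([0.00047839, 0.00027944, 0.00048391, 0.00015444, 0.00033189,
       0.00051272]), 'effort': array([ 2.02147753e-04, -3.40185750e+01, -3.02427793e+01,  7.17774499e-02,
        3.30731249e-02, -1.92800239e-04]), 'position': array([0.16952005, 0.52260891, 0.17995505]), 'eef_rot': array([-2.58401871e-04,  1.56233661e-01,  9.87719559e-01, -1.02384895e-03]), 'wrist_force': array([-1.2116719 , -0.30629333,  0.0814234 ]), 'moment': array([ 0.01699665, -0.01553395,  0.02437319]), 'finger_force': 0.0, 'opening': 1.0008251599474796}
top [[593.06753734   0.         322.72121283]
 [  0.         593.06753734 244.41180905]
 [  0.           0.           1.        ]] [ 0.29389792 -0.01156407  1.2675173 ] [[-0.00283579 -0.99999445 -0.00175048]
 [-0.98252834  0.003112   -0.18608701]
 [ 0.18609142  0.0011922  -0.98253171]]
bottle [(array([292.4, 220. ]), 0.59, array([0.5875, 0.056 , 0.005 ]))] [(array([276., 199., 306., 233.]), 0.7
[... 2069 characters left out ...]
, (array([198.2, 275.3]), 0.28, array([ 0.5633, -0.2521,  0.    ]))] [(array([255., 230., 358., 324.]), 0.56)]
mat [(array([166.9, 255.7]), 0.75, array([ 0.5   , -0.3322,  0.    ])), (array([198.5, 274.2]), 0.43, array([ 0.5601, -0.2517,  0.    ]))] [(array([118., 216., 217., 303.]), 0.79)]
pan [(array([442.6, 218.4]), 0.79, array([0.4633, 0.335 , 0.048 ])), (array([329.2, 272.5]), 0.34, array([0.6104, 0.0442, 0.048 ]))] [(array([394., 194., 488., 263.]), 0.63)]
brush [(array([315.3, 305.3]), 0.89, array([0.6649, 0.0104, 0.005 ])), (array([165.7, 257.4]), 0.34, array([ 0.5093, -0.3324,  0.005 ]))] [(array([282., 287., 348., 316.]), 0.85)]
soap [] [(array([181., 259., 211., 281.]), 0.85)]
1.9
```

```bash
cat >> h.py <<'E'
from scipy.optimize import minimize
from scipy.ndimage import gaussian_filter
def circ(r,z,n=40):
    a=np.linspace(0,2*np.pi,n);return np.c_[r*np.cos(a),r*np.sin(a),0*a+z]
def box(a,b,h): return np.array([[i*a/2,j*b/2,k*h] for i in(-1,1) for j in(-1,1) for k in(0,1)])
SH={"bottle":[np.r_[circ(.028,0),circ(.028,.064)],np.r_[circ(.028,.064),circ(.016,.081)],np.r_[circ(.016,.081),circ(.016,.116)]],
"can":[np.r_[circ(.026,0),circ(.026,.106)]],"tub":[np.r_[circ(.028,0),circ(.028,.044)],np.r_[circ(.029,.044),circ(.029,.058)]],
"carton":[box(.048,.058,.11)],"tray":[box(.24,.22,.014)],"mat":[box(.22,.22,.004)],"brush":[box(.036,.14,.034)],"soap":[box(.044,.064,.024)]}
def proj(im,P):
    c=P@np.array(im["R"]).T+im["t"];u=c@im["camera_matrix"].T;return u[:,:2]/u[:,2:]
def sil(im,name,x,y,yaw,z):
    m=np.zeros((480,640),np.uint8);c,s=np.cos(yaw),np.sin(yaw);R=np.array([[c,-s,0],[s,c,0],[0,0,1]])
    for P in SH[name]:
        q=proj(im,P@R.T+[x,y,z]);cv2.fillConvexPoly(m,cv2.convexHull(np.round(q*16).astype(np.int32)),1,shift=4)
    return m
E
python3 - <<'E'
from h import *
top=robot.get_image("top")
im2=robot.get_image("scene")
for n,im,r in [("t",top,(slice(150,330),slice(100,560))),]:
    cv2.imwrite(f"pics/{n}c.png",cv2.resize(im["color"][r],(800,313),interpolation=3))
cv2.imwrite("pics/sc.png",cv2.resize(im2["color"][190:340,100:500],(800,300),interpolation=3))
init=dict(bottle=(.585,.053,.005),can=(.597,-.075,.005),carton=(.519,-.014,.005),tub=(.587,-.013,.005),tray=(.575,-.011,0),mat=(.497,-.333,0),brush=(.665,.007,.005),soap=(.566,-.252,.004))
for n,(x,y,z) in init.items():
    for tag,im in (("top",top),("scene",im2)):
        ms=[m for m in robot.masks_of(n,im)]
        if not ms: print(n,tag,"none");continue
        # choose mask overlapping best with predicted silhouette
        s0=sil(im,n,x,y,0,z)
        ms.sort(key=lambda m:-(m["pixels"]&(s0>0)).sum()/(m["pixels"]|(s0>0)).sum())
        M=gaussian_filter(ms[0]["pixels"].astype(float),1.)
        rot=n in("carton","tray","mat","brush","soap")
        def f(p): return ((gaussian_filter(sil(im,n,x+p[0]*.01,y+p[1]*.01,p[2]*.1*rot,z).astype(float),1.)-M)**2).sum()
        b=min((minimize(f,[0,0,a],method="Nelder-Mead",options=dict(initial_simplex=np.array([[0,0,a],[1,0,a],[0,1,a],[0,0,a+1.5]]),maxiter=150)) for a in((-2,0,2) if rot else (0,))),key=lambda b:b.fun)
        p=b.x;print(n,tag,round(ms[0]["confidence"],2),ms[0]["pixels"].sum(),"xy",round(x+p[0]*.01,4),round(y+p[1]*.01,4),"yaw",round(p[2]*.1,3),"res",round(b.fun,1))
E
```

```text
bottle top 0.81 699 xy 0.5862 0.0555 yaw 0.017 res 15.1
bottle scene 0.84 988 xy 0.5843 0.0557 yaw -0.002 res 15.9
can top 0.76 683 xy 0.5961 -0.0772 yaw 0.118 res 59.6
can scene 0.88 1076 xy 0.5944 -0.0786 yaw 0.046 res 13.7
carton top none
carton scene 0.62 1043 xy 0.5153 -0.0175 yaw 0.034 res 198.5
tub top 0.7 659 xy 0.5912 -0.0105 yaw -0.025 res 40.2
tub scene 0.82 816 xy 0.5881 -0.0123 yaw 0.09 res 8.5
tray top 0.93 7072 xy 0.5796 -0.0107 yaw 0.077 res 3841.1
tray scene 0.96 4158 xy 0.58 -0.0119 yaw 0.078 res 4222.8
mat top 0.77 9725 xy 0.4952 -0.3328 yaw 0.155 res 624.8
mat scene 0.66 6296 xy 0.4947 -0.3339 yaw 0.153 res 547.1
brush top 0.96 1140 xy 0.666 0.0069 yaw 0.1 res 115.6
brush scene 0.89 1314 xy 0.6631 0.0065 yaw 0.106 res 127.8
soap top 0.75 667 xy 0.5641 -0.2532 yaw -0.02 res 20.1
soap scene 0.8 623 xy 0.5629 -0.2538 yaw 0.082 res 25.7
```

View pics/tc.png

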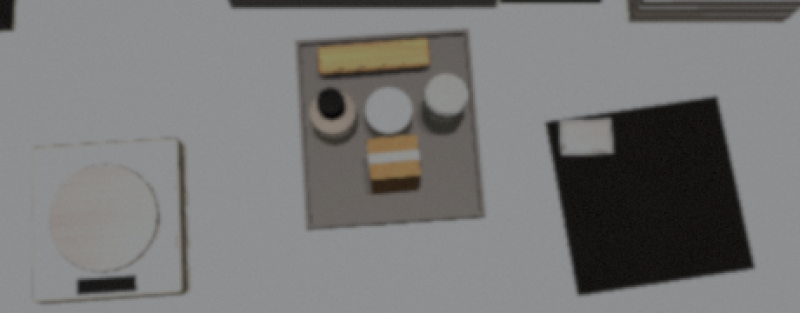

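View pics/sc.png

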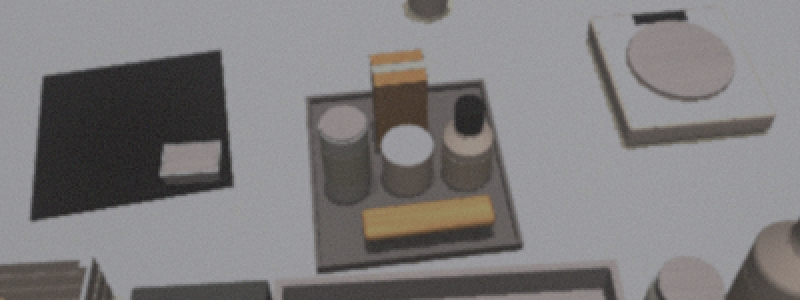

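The top crop shows the tray with the bottle on the left (332,112), tub in the middle (389,110), can on the right (445,98) and carton in front (393,163). The brush lies along the far edge, and the soap is in the mat's upper left corner (585,137). The scene view agrees. I'm moving above the tray for a closer look with the wrist camera.

Emit:
apply_moves --moves "0 0 -8 0 0 -2.5 1; 0 0 -18 -16 -11.5 -3 1; 0 0 -18 -16 -11.5 -3 1; 0 0 -18 -16 -11.5 -3 1; 0 0 -18 -16 -11.5 -3 1; 0 0 -18 -16 -11.5 -3 1; 0 0 -18 -16 -11.5 -3 1; 0 0 -18 -16 -11.5 -3 1; 0 0 -18 -16 -11.5 -3 1; 0 0 -18 -16 -11.5 -3 1"

```text
time: 3.8
position: [0.4349, 0.1618, 0.2618]
eef_rot: [0.001, -0.0, 1.0, 0.0]
wrist_force: [0.7, 1.1, 0.1]
opening: 0.997
finger_force: 0.0
```

```bash
cat >> h.py <<'E'
def wrist():
    s=robot.sense();im=robot.get_image("wrist")
    q=np.array(s["eef_rot"]);Rw=Ro.from_quat(q[[1,2,3,0]]).as_matrix()
    H=np.array(im["hand_eye"]);Rc=Rw@H[:3,:3];c=np.array(s["position"])+Rw@H[:3,3]
    im["R"]=Rc.T;im["t"]=-Rc.T@c;return im,s
def go(x,y,z,yaw=90):
    "rows needed to go to world x,y,z with tool y at world angle yaw"
    s=robot.sense();q=np.array(s["eef_rot"]);r=Ro.from_quat(q[[1,2,3,0]]);R=r.as_matrix()
    a=np.radians(yaw);T=np.array([[np.sin(a),np.cos(a),0],[-np.cos(a),np.sin(a),0],[0,0,-1]])
    T=np.c_[[-np.sin(a)*-1*-1,np.cos(a),0],[np.cos(a),np.sin(a),0],[0,0,-1]]
    print("t",round(s["time"],2),"pos",s["position"].round(4),"open",round(s["opening"],3),"yang",np.degrees(np.arctan2(R[1,1],R[0,1])).round(2),"turn",np.degrees(Ro.from_matrix(R.T@T).as_rotvec()).round(2),"shift",(R.T@(np.array([x,y,z])-s["position"])/.03).round(2))
E
python3 - <<'E'
from h import *
go(.585,.0555,.2)
im,s=wrist();print(np.array(im["hand_eye"]).round(3),im["camera_matrix"][0,0]);cv2.imwrite("pics/w1.png",im["color"])
E
```

```text
t 3.8 pos [0.4349 0.1618 0.2618] open 0.997 yang 90.02 turn [0.03 0.06 0.02] shift [-5.   -3.55  2.06]
[[-0.    -0.967 -0.256  0.075]
 [ 1.    -0.     0.    -0.   ]
 [-0.    -0.256  0.967 -0.203]
 [ 0.     0.     0.     1.   ]] 362.88000823224337
```

View pics/w1.png

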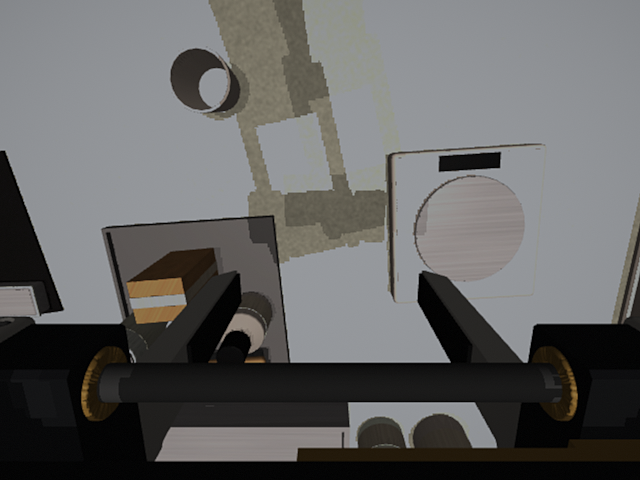

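The wrist view shows the carton (175,285) and bottle cap (233,345) at its lower left and the pan at (470,228). I'm moving on so the tray is centred.

Emit:
apply_moves --moves "0 0 0 -4.2 -5.8 -0.3 1; 0 0 0 -4.2 -5.8 -0.3 1; 0 0 0 -4.2 -5.8 -0.3 1; 0 0 0 -4.2 -5.8 -0.3 1; 0 0 0 -4.2 -5.8 -0.3 1; 0 0 0 -4.2 -5.8 -0.3 1; 0 0 0 -4.2 -5.8 -0.3 1"

```text
time: 4.55
position: [0.5596, -0.0093, 0.2703]
eef_rot: [-0.0, -0.0, 1.0, 0.001]
wrist_force: [0.7, 0.0, 1.0]
opening: 1.002
finger_force: 0.0
```

```bash
cat >> h.py <<'E'
def fit(im,n,x,y,z,yaw0=0.,rot=False):
    ms=robot.masks_of(n,im)
    if not ms: print(n,"none");return
    s0=sil(im,n,x,y,yaw0,z)>0
    ms.sort(key=lambda m:-(m["pixels"]&s0).sum()/(m["pixels"]|s0).sum())
    M=gaussian_filter(ms[0]["pixels"].astype(float),1.)
    def f(p): return ((gaussian_filter(sil(im,n,x+p[0]*.01,y+p[1]*.01,yaw0+(p[2]*.1 if rot else 0),z).astype(float),1.)-M)**2).sum()
    b=min((minimize(f,[0,0,a],method="Nelder-Mead",options=dict(initial_simplex=np.array([[0,0,a],[1,0,a],[0,1,a],[0,0,a+1.5]]),maxiter=150)) for a in((-1.5,0,1.5) if rot else (0,))),key=lambda b:b.fun)
    p=b.x;print(n,round(ms[0]["confidence"],2),ms[0]["pixels"].sum(),"xy",round(x+p[0]*.01,4),round(y+p[1]*.01,4),"yaw",round(yaw0+p[2]*.1*rot,3),"res",round(b.fun,1))
E
python3 - <<'E'
from h import *
go(.585,.0555,.086)
im,s=wrist();cv2.imwrite("pics/w2.png",im["color"])
fit(im,"bottle",.585,.0556,.005);fit(im,"can",.595,-.078,.005);fit(im,"tub",.5895,-.0115,.005);fit(im,"carton",.517,-.0155,.005,.08,True)
E
```

```text
t 4.55 pos [ 0.5596 -0.0093  0.2703] open 1.002 yang 90.06 turn [ 0.06 -0.04  0.06] shift [-0.85  2.15  6.14]
bottle 0.92 2429 xy 0.5846 0.0551 yaw 0.0 res 17.3
can 0.58 2675 xy 0.5945 -0.0782 yaw 0.0 res 51.7
tub 0.81 2005 xy 0.5868 -0.0111 yaw 0.0 res 76.9
carton 0.9 3101 xy 0.5202 -0.0174 yaw 0.09 res 16.3
```

View pics/w2.png

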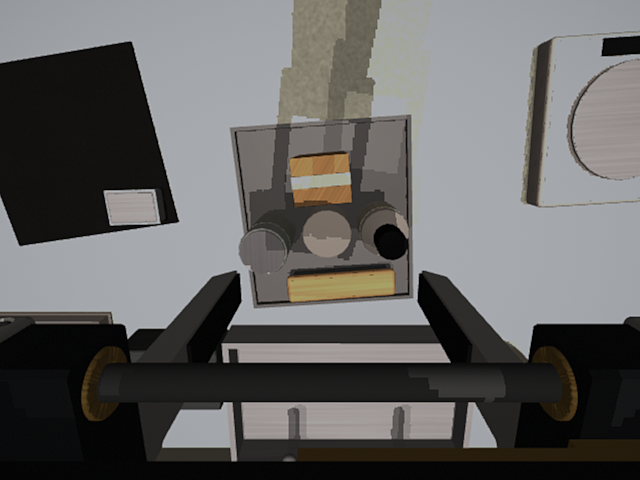

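The wrist view shows the carton (320,178), tub (327,233), can (263,250), bottle cap (390,242) and brush (340,285). The silhouette fits from all three cameras agree to within 3 mm. Next I grip the bottle by its cap.

Emit:
apply_moves --moves "0 0 0 -0.83 2.15 2 0.75; 0 0 0 -0.83 2.15 2 0.75; 0 0 0 -0.83 2.15 4.3 0.75; 0 0 0 -0.83 2.15 4.3 0.75; 0 0 0 -0.83 2.15 4.3 0.75; 0 0 0 -0.83 2.15 4.3 0.75"

```text
time: 5.4
position: [0.5851, 0.0548, 0.1423]
eef_rot: [0.001, -0.001, 1.0, 0.0]
wrist_force: [0.1, 0.0, 1.1]
opening: 0.75
finger_force: 0.0
```

```bash
python3 -c "
from h import *
go(.5846,.0553,.087)"
```

```text
t 5.4 pos [0.5851 0.0548 0.1423] open 0.75 yang 90.07 turn [0.01 0.06 0.07] shift [0.02 0.02 1.84]
```

Emit:
apply_moves --moves "0 0 0 0 0 0.9 0.75; 0 0 0 0 0 1.84 0.75; 0 0 0 0 0 1.84 0.75; 0 0 0 0 0 1.84 0.1; 0 0 0 0 0 1.84 0.1; 0 0 0 0 0 1.84 0.1; 0 0 0 0 0 1.84 0.1; 0 0 0 0 0 1.84 0.1; 0 0 0 0 0 1.84 0.1; 0 0 0 0 0 1.84 0.1"

```text
time: 6.4
position: [0.5854, 0.0544, 0.0868]
eef_rot: [0.001, -0.0, 1.0, 0.0]
wrist_force: [0.6, 1.0, 2.2]
opening: 0.329
finger_force: 30.0
```

Emit:
apply_moves --moves "0 0 0 0 0 -0.5 0.1; 0 0 0 0 0 -1.5 0.1; 0 0 0 0 0 -2.7 0.1; 0 0 0 0 0 -4 0.1; 0 0 0 0 0 -5 0.1; 0 0 0 0 0 -5 0.1; 0 0 0 0 0 -5 0.1"

```text
time: 7.1
position: [0.5848, 0.0541, 0.2355]
eef_rot: [-0.0, -0.0, 1.0, -0.0]
wrist_force: [-0.5, -0.1, -4.7]
opening: 0.33
finger_force: 30.0
```

```bash
python3 -c "
from h import *
go(.4265,-.2834,.22)
im,s=wrist();fit(im,'carton',.5202,-.0174,.005,.09,True);fit(im,'tub',.588,-.0113,.005)"
```

```text
t 7.1 pos [0.5848 0.0541 0.2355] open 0.33 yang 90.01 turn [-0.   -0.03  0.01] shift [  5.28 -11.25   0.52]
carton 0.65 4365 xy 0.5206 -0.017 yaw 0.103 res 34.1
tub 0.61 2546 xy 0.5878 -0.0115 yaw 0.0 res 63.3
```

Emit:
apply_moves --moves "0 0 0 0.3 -0.6 0 0.1; 0 0 0 0.8 -1.7 0 0.1; 0 0 0 1.5 -3.2 0 0.1; 0 0 0 2.2 -4.7 0 0.1; 0 0 0 2.9 -6.2 0 0.1; 0 0 0 3.6 -7.7 0 0.1; 0 0 0 4.3 -9.2 0 0.1; 0 0 0 4.9 -10.4 0 0.1; 0 0 0 5.28 -11.25 0 0.1; 0 0 0 5.28 -11.25 0 0.1"

```text
time: 8.25
position: [0.424, -0.2861, 0.2333]
eef_rot: [-0.002, 0.003, 1.0, 0.001]
wrist_force: [0.2, -0.4, -4.9]
opening: 0.33
finger_force: 30.0
```

Emit:
apply_moves --moves "0 0 0 0 0 0.8 0.1; 0 0 0 0 0 2 0.1; 0 0 0 0 0 3.2 0.1; 0 0 0 0 0 4.2 0.1; 0 0 0 0 0 4.7 0.1; 0 0 0 0 0 4.7 0.1; 0 0 0 0 0 4.7 0.1"

```text
time: 8.95
position: [0.4265, -0.2825, 0.0943]
eef_rot: [-0.001, -0.001, 1.0, 0.001]
wrist_force: [0.4, -0.5, -2.9]
opening: 0.327
finger_force: 30.0
```

```bash
python3 -c "
from h import *
go(.4265,-.2834,.0865);print(robot.sense()['wrist_force'])"
```

```text
t 8.95 pos [ 0.4265 -0.2825  0.0943] open 0.327 yang 90.06 turn [ 0.09 -0.07  0.06] shift [ 0.   -0.03  0.26]
[ 0.41047106 -0.4580122  -2.88505556]
```

Emit:
apply_moves --moves "0 0 0 0 0 0.15 0.1; 0 0 0 0 0 0.27 0.1; 0 0 0 0 0 0.27 0.1; 0 0 0 0 0 0.27 0.6; 0 0 0 0 0 0.27 0.6; 0 0 0 0 0 0.27 0.6; 0 0 0 0 0 -0.7 0.7; 0 0 0 0 0 -2 0.8; 0 0 0 0 0 -4 0.8; 0 0 0 0 0 -4 0.8"

```text
time: 9.95
position: [0.4291, -0.2854, 0.223]
eef_rot: [0.005, -0.0, 1.0, -0.004]
wrist_force: [-0.8, 0.6, 0.5]
opening: 0.799
finger_force: 0.0
```

```bash
python3 -c "
from h import *
go(.5945,-.0782,.2)
im,s=wrist();cv2.imwrite('pics/w3.png',im['color']);fit(im,'bottle',.4265,-.283,.004)"
```

```text
t 9.95 pos [ 0.4291 -0.2854  0.223 ] open 0.799 yang 90.01 turn [-0.49  0.59  0.02] shift [-5.51  6.91  0.76]
bottle 0.68 2686 xy 0.4254 -0.2823 yaw 0.0 res 37.4
```

Emit:
apply_moves --moves "0 0 0 -5.58 6.86 0 0.85; 0 0 0 -5.58 6.86 0 0.85; 0 0 0 -5.58 6.86 0 0.85; 0 0 0 -5.58 6.86 0 0.85; 0 0 0 -5.58 6.86 0 0.85; 0 0 0 -5.58 6.86 1 0.85; 0 0 0 -5.58 6.86 2.5 0.85; 0 0 0 -5.58 6.86 2.5 0.85; 0 0 0 -5.58 6.86 2.5 0.85; 0 0 0 -5.58 6.86 2.5 0.85"

```text
time: 11.05
position: [0.5953, -0.0784, 0.1426]
eef_rot: [0.002, 0.0, 1.0, -0.0]
wrist_force: [0.6, -0.8, 0.4]
opening: 0.851
finger_force: 0.0
```

```bash
python3 -c "
from h import *
go(.5945,-.0782,.077)"
```

```text
t 11.05 pos [ 0.5953 -0.0784  0.1426] open 0.851 yang 89.97 turn [-0.05  0.22 -0.03] shift [0.03 0.01 2.19]
```

Emit:
apply_moves --moves "0 0 0 0 0 1 0.85; 0 0 0 0 0 2.2 0.85; 0 0 0 0 0 2.2 0.85; 0 0 0 0 0 2.2 0.85; 0 0 0 0 0 2.2 0.2; 0 0 0 0 0 2.2 0.2; 0 0 0 0 0 2.2 0.2; 0 0 0 0 0 2.2 0.2; 0 0 0 0 0 2.2 0.2; 0 0 0 0 0 2.2 0.2"

```text
time: 12.05
position: [0.5948, -0.0778, 0.0752]
eef_rot: [0.001, -0.0, 1.0, -0.0]
wrist_force: [0.9, -1.2, 4.0]
opening: 0.549
finger_force: 30.0
```

Emit:
apply_moves --moves "0 0 0 0 0 -0.5 0.2; 0 0 0 0 0 -1.5 0.2; 0 0 0 0 0 -2.7 0.2; 0 0 0 0 0 -3.7 0.2; 0 0 0 0 0 -4.5 0.2; 0 0 0 0 0 -4.5 0.2; 0 0 0 0 0 -4.5 0.2"

```text
time: 12.75
position: [0.5938, -0.0773, 0.2084]
eef_rot: [-0.0, -0.0, 1.0, 0.0]
wrist_force: [0.2, -0.6, -3.1]
opening: 0.545
finger_force: 30.0
```

```bash
python3 -c "
from h import *
go(.5521,-.3752,.0765)"
```

```text
t 12.75 pos [ 0.5938 -0.0773  0.2084] open 0.545 yang 90.02 turn [ 0.03 -0.05  0.02] shift [ 1.39 -9.93  4.39]
```

Emit:
apply_moves --moves "0 0 0 0.1 -0.6 0 0.2; 0 0 0 0.3 -1.8 0 0.2; 0 0 0 0.5 -3.3 0 0.2; 0 0 0 0.7 -4.8 0 0.2; 0 0 0 0.9 -6.3 0 0.2; 0 0 0 1.1 -7.8 0 0.2; 0 0 0 1.3 -9.1 0.5 0.2; 0 0 0 1.38 -9.7 1.3 0.2; 0 0 0 1.38 -9.9 2.3 0.2; 0 0 0 1.38 -9.9 3 0.2"

```text
time: 13.75
position: [0.5499, -0.3744, 0.1125]
eef_rot: [-0.004, 0.001, 1.0, 0.003]
wrist_force: [0.1, -0.1, -2.7]
opening: 0.543
finger_force: 30.0
```

Emit:
apply_moves --moves "0 0 0 0 0 0.7 0.2; 0 0 0 0 0 1.2 0.2; 0 0 0 0 0 1.2 0.2; 0 0 0 0 0 1.2 0.2; 0 0 0 0 0 1.2 0.2"

```text
time: 14.25
position: [0.5535, -0.3749, 0.0845]
eef_rot: [0.001, -0.0, 1.0, -0.001]
wrist_force: [-0.2, -0.2, -1.7]
opening: 0.548
finger_force: 30.0
```

```bash
python3 -c "
from h import *
go(.5521,-.3752,.0760);print(robot.sense()['wrist_force'])"
```

```text
t 14.25 pos [ 0.5535 -0.3749  0.0845] open 0.548 yang 90.03 turn [-0.09  0.11  0.03] shift [ 0.05 -0.01  0.28]
[-0.18849825 -0.1787224  -1.73303694]
```

Emit:
apply_moves --moves "0 0 0 0 0 0.15 0.2; 0 0 0 0 0 0.28 0.2; 0 0 0 0 0 0.28 0.2; 0 0 0 0 0 0.28 0.8; 0 0 0 0 0 0.28 0.8; 0 0 0 0 0 0.28 0.8; 0 0 0 0 0 -0.5 0.8; 0 0 0 0 0 -2 0.8; 0 0 0 0 0 -4 0.8; 0 0 0 0 0 -4 0.8"

```text
time: 15.25
position: [0.5551, -0.3764, 0.2124]
eef_rot: [0.006, -0.0, 1.0, -0.005]
wrist_force: [0.1, -0.7, 1.5]
opening: 0.8
finger_force: 0.0
```

```bash
python3 -c "
from h import *
im,s=wrist();go(.5204,-.0172,.14,95.3);fit(im,'can',.5521,-.3752,.004)"
```

```text
t 15.3 pos [ 0.555  -0.3763  0.2113] open 0.799 yang 90.02 turn [-0.5   0.57 -5.28] shift [ 1.17 11.99  2.27]
can 0.68 3211 xy 0.552 -0.3752 yaw 0.0 res 93.4
```

Emit:
apply_moves --moves "0 0 -5.3 1.09 11.93 0 0.9; 0 0 -5.3 1.09 11.93 0 0.9; 0 0 -5.3 1.09 11.93 0 0.9; 0 0 -5.3 1.09 11.93 0 0.9; 0 0 -5.3 1.09 11.93 0 0.9; 0 0 -5.3 1.09 11.93 0 0.9; 0 0 -5.3 1.09 11.93 0 0.9; 0 0 -5.3 1.09 11.93 2 0.9; 0 0 -5.3 1.09 11.93 2 0.9; 0 0 -5.3 1.09 11.93 2 0.9"

```text
time: 16.35
position: [0.5169, -0.0164, 0.1385]
eef_rot: [-0.005, -0.047, 0.999, 0.001]
wrist_force: [-0.2, -0.4, 1.0]
opening: 0.901
finger_force: 0.0
```

```bash
python3 -c "
from h import *
go(.5204,-.0172,.06,95.3)"
```

```text
t 16.35 pos [ 0.5169 -0.0164  0.1385] open 0.901 yang 95.34 turn [ 0.11 -0.54  0.04] shift [-0.14 -0.04  2.62]
```

Emit:
apply_moves --moves "0 0 0 0 0 0.3 0.9; 0 0 0 0 0 0.3 0.9; 0 0 0 0 0 0.3 0.9"

```text
time: 16.65
position: [0.5209, -0.0178, 0.1353]
eef_rot: [0.001, -0.046, 0.999, -0.0]
wrist_force: [0.6, 0.4, 0.3]
opening: 0.898
finger_force: 0.0
```

```bash
python3 -c "
from h import *
go(.5204,-.0172,.06,95.3)"
```

```text
t 16.65 pos [ 0.5209 -0.0178  0.1353] open 0.898 yang 95.22 turn [-0.03  0.11 -0.08] shift [0.02 0.02 2.51]
```

Emit:
apply_moves --moves "0 0 0 0 0 1 0.9; 0 0 0 0 0 2.2 0.9; 0 0 0 0 0 2.5 0.9; 0 0 0 0 0 2.5 0.9; 0 0 0 0 0 2.5 0.3; 0 0 0 0 0 2.5 0.3; 0 0 0 0 0 2.5 0.3; 0 0 0 0 0 2.5 0.3; 0 0 0 0 0 2.5 0.3; 0 0 0 0 0 2.5 0.3"

```text
time: 17.65
position: [0.5209, -0.0169, 0.0605]
eef_rot: [0.001, -0.046, 0.999, -0.0]
wrist_force: [0.3, -1.1, 5.1]
opening: 0.614
finger_force: 30.0
```

Emit:
apply_moves --moves "0 0 0 0 0 -0.5 0.3; 0 0 0 0 0 -1.5 0.3; 0 0 0 0 0 -2.7 0.3; 0 0 0 0 0 -3.7 0.3; 0 0 0 0 0 -4.5 0.3; 0 0 0 0 0 -4.5 0.3; 0 0 0 0 0 -4.5 0.3"

```text
time: 18.35
position: [0.5194, -0.0165, 0.1927]
eef_rot: [-0.001, -0.046, 0.999, 0.0]
wrist_force: [0.3, 0.1, -3.1]
opening: 0.616
finger_force: 30.0
```

```bash
python3 -c "
from h import *
go(.4532,-.3905,.06,95.3)"
```

```text
t 18.35 pos [ 0.5194 -0.0165  0.1927] open 0.616 yang 95.33 turn [ 0.04 -0.1   0.03] shift [  3.35 -12.21   4.42]
```

Emit:
apply_moves --moves "0 0 0 0.2 -0.6 0 0.3; 0 0 0 0.5 -1.8 0 0.3; 0 0 0 0.9 -3.3 0 0.3; 0 0 0 1.3 -4.8 0 0.3; 0 0 0 1.7 -6.3 0 0.3; 0 0 0 2.1 -7.8 0 0.3; 0 0 0 2.5 -9.3 0 0.3; 0 0 0 2.9 -10.8 0 0.3; 0 0 0 3.35 -12.2 0 0.3; 0 0 0 3.35 -12.2 0 0.3"

```text
time: 19.35
position: [0.4505, -0.3945, 0.189]
eef_rot: [-0.003, -0.043, 0.999, 0.002]
wrist_force: [-0.1, 0.8, -2.3]
opening: 0.617
finger_force: 30.0
```

Emit:
apply_moves --moves "0 0 0 0 0 0.8 0.3; 0 0 0 0 0 2 0.3; 0 0 0 0 0 3.2 0.3; 0 0 0 0 0 4.1 0.3; 0 0 0 0 0 4.1 0.3; 0 0 0 0 0 4.1 0.3; 0 0 0 0 0 4.1 0.3"

```text
time: 20.05
position: [0.4547, -0.3908, 0.0727]
eef_rot: [0.001, -0.047, 0.999, -0.001]
wrist_force: [-0.3, -0.3, -1.9]
opening: 0.617
finger_force: 30.0
```

```bash
python3 -c "
from h import *
go(.4532,-.3905,.0605,95.3)"
```

```text
t 20.05 pos [ 0.4547 -0.3908  0.0727] open 0.617 yang 95.34 turn [-0.11  0.1   0.04] shift [0.05 0.02 0.41]
```

Emit:
apply_moves --moves "0 0 0 0 0 0.2 0.3; 0 0 0 0 0 0.4 0.3; 0 0 0 0 0 0.4 0.3; 0 0 0 0 0 0.4 0.83; 0 0 0 0 0 0.4 0.83; 0 0 0 0 0 0.4 0.83; 0 0 0 0 0 -0.5 0.83; 0 0 0 0 0 -2 0.83; 0 0 0 0 0 -4 0.83; 0 0 0 0 0 -5 0.83"

```text
time: 21.05
position: [0.4541, -0.3906, 0.2245]
eef_rot: [0.001, -0.046, 0.999, -0.001]
wrist_force: [0.8, -0.6, -0.1]
opening: 0.826
finger_force: 0.0
```

```bash
python3 -c "
from h import *
im,s=wrist();go(.588,-.0113,.16,90);fit(im,'carton',.4532,-.3905,.004,.09,True)
im=robot.get_image('scene');cv2.imwrite('pics/s4.png',im['color']);fit(im,'can',.552,-.375,.004);fit(im,'bottle',.4255,-.283,.004);fit(im,'tub',.588,-.0113,.005);print(robot.sense()['time'])"
```

```text
t 21.1 pos [ 0.4561 -0.3927  0.2327] open 0.829 yang 95.32 turn [-0.7   0.61  5.32] shift [-5.53 12.28  2.33]
carton 0.84 4220 xy 0.4535 -0.3908 yaw 0.092 res 53.1
can 0.9 1102 xy 0.5533 -0.3756 yaw 0.0 res 49.7
bottle 0.74 901 xy 0.4289 -0.2829 yaw 0.0 res 28.2
tub 0.97 827 xy 0.5886 -0.0123 yaw 0.0 res 4.3
21.35
```

View pics/s4.png

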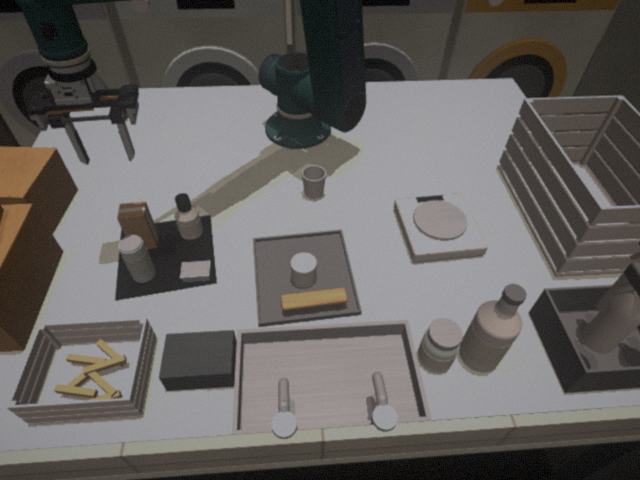

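The scene picture shows the can (137,258), carton (137,225) and bottle (188,215) upright on the mat. The tub (303,268) stands free on the tray. Now the tub.

Emit:
apply_moves --moves "0 0 0 -5.6 12.2 0 0.95; 0 0 0 -5.6 12.2 0 0.95; 0 0 0 -5.6 12.2 0 0.95; 0 0 0 -5.6 12.2 0 0.95; 0 0 0 -5.6 12.2 0 0.95; 0 0 0 -5.6 12.2 0 0.95; 0 0 0 -5.6 12.2 0 0.95; 0 0 0 -5.6 12.2 0 0.95; 0 0 0 -5.6 12.2 0 0.95; 0 0 0 -5.6 12.2 1 0.95"

```text
time: 22.35
position: [0.589, -0.0089, 0.1929]
eef_rot: [0.003, -0.048, 0.999, -0.001]
wrist_force: [0.9, -1.1, 0.3]
opening: 0.955
finger_force: 0.0
```

Emit:
apply_moves --moves "0 0 0 0 0 1.5 0.95; 0 0 0 0 0 3 0.95; 0 0 0 0 0 3 0.95; 0 0 0 0 0 3 0.95; 0 0 0 0 0 3 0.95"

```text
time: 22.85
position: [0.5889, -0.011, 0.104]
eef_rot: [0.002, -0.046, 0.999, -0.0]
wrist_force: [1.0, -0.6, -0.1]
opening: 0.955
finger_force: 0.0
```

```bash
python3 -c "
from h import *
go(.588,-.0115,.036,95.3)"
```

```text
t 22.85 pos [ 0.5889 -0.011   0.104 ] open 0.955 yang 95.29 turn [-0.06  0.26 -0.01] shift [ 0.04 -0.01  2.27]
```

Emit:
apply_moves --moves "0 0 0 0.03 0 1 0.95; 0 0 0 0.03 0 2 0.95; 0 0 0 0.03 0 2.27 0.95; 0 0 0 0.03 0 2.27 0.95; 0 0 0 0.03 0 2.27 0.3; 0 0 0 0.03 0 2.27 0.3; 0 0 0 0.03 0 2.27 0.3; 0 0 0 0.03 0 2.27 0.3; 0 0 0 0.03 0 2.27 0.3; 0 0 0 0.03 0 2.27 0.3"

```text
time: 23.85
position: [0.5869, -0.0109, 0.034]
eef_rot: [0.001, -0.046, 0.999, -0.001]
wrist_force: [0.3, -1.5, 3.2]
opening: 0.606
finger_force: 30.0
```

Emit:
apply_moves --moves "0 0 0 0 0 -0.5 0.3; 0 0 0 0 0 -1.5 0.3; 0 0 0 0 0 -2.7 0.3; 0 0 0 0 0 -3.6 0.3; 0 0 0 0 0 -4 0.3; 0 0 0 0 0 -4 0.3; 0 0 0 0 0 -4 0.3"

```text
time: 24.55
position: [0.5854, -0.0102, 0.1514]
eef_rot: [-0.001, -0.046, 0.999, 0.0]
wrist_force: [0.8, -0.2, -2.9]
opening: 0.604
finger_force: 30.0
```

Run:
```python
from h import *
SH["panm"]=[circ(.065,0)]
im,s=wrist();fit(im,'tub',.588,-.0115,s["position"][2]-.032)
for n in("top","scene"):
    im=robot.get_image(n);print(n,[(ray(im,q["xy"],.048).round(4),round(q["confidence"],2)) for q in robot.pinpoint("pan",im)[:2]])
    ms=robot.masks_of("pan",im)[:1]
    for m in ms:
        r=m["rect"];print(r,m["pixels"].sum())
        c=im["color"][int(r[1])-5:int(r[3])+5,int(r[0])-5:int(r[2])+5];cv2.imwrite(f"pics/pan_{n}.png",cv2.resize(c,None,fx=3,fy=3,interpolation=3))
go(.465,.333,.081,95.3)
```

```text
tub 0.65 10305 xy 0.5875 -0.0099 yaw 0.0 res 53.2
top [(array([0.4641, 0.332 , 0.048 ]), 0.97)]
[118.4, 229.5, 207.0, 326.2] 7832
scene [(array([0.4627, 0.3301, 0.048 ]), 0.65)]
[395.9, 195.2, 491.7, 264.4] 4746
t 24.95 pos [ 0.586  -0.0104  0.1522] open 0.605 yang 95.32 turn [ 0.02 -0.07  0.02] shift [ 2.95 11.77  2.38]
```

Emit:
apply_moves --moves "0 0 0 0.1 0.6 -0.3 0.3; 0 0 0 0.2 1.8 -0.8 0.3; 0 0 0 0.3 3.3 -1 0.3; 0 0 0 0.4 4.8 -1 0.3; 0 0 0 0.5 6.3 -1 0.3; 0 0 0 0.6 7.8 -1 0.3; 0 0 0 0.7 9.3 -1 0.3; 0 0 0 0.9 10.6 -1 0.3; 0 0 0 0.96 11.6 -1 0.3; 0 0 0 0.96 11.6 -1 0.3"

```text
time: 25.95
position: [0.523, 0.3384, 0.1834]
eef_rot: [-0.0, -0.05, 0.999, 0.001]
wrist_force: [0.2, -0.2, -2.8]
opening: 0.604
finger_force: 30.0
```

Emit:
apply_moves --moves "0 0 0 0 0 0 0.3; 0 0 0 0 0 0 0.3; 0 0 0 0 0 0 0.3"

```text
time: 26.25
position: [0.5256, 0.3323, 0.1834]
eef_rot: [0.0, -0.046, 0.999, -0.0]
wrist_force: [-0.7, -0.4, -1.4]
opening: 0.602
finger_force: 30.0
```

Run:
```python
from h import *
im,s=wrist();cv2.imwrite("pics/w5.png",im["color"]);go(.465,.333,.081,95.3)
np.savez("w5.npz",R=im["R"],t=im["t"],K=im["camera_matrix"])
print([(np.round(q["xy"]),ray(im,q["xy"],.048).round(4),round(q["confidence"],2)) for q in robot.pinpoint("pan",im)[:2]])
```

```text
t 26.3 pos [0.5257 0.3323 0.1833] open 0.608 yang 95.22 turn [ 0.    0.02 -0.08] shift [2.01 0.21 3.41]
[(array([331., 155.]), array([0.4622, 0.3286, 0.048 ]), 0.84)]
```

View pics/w5.png

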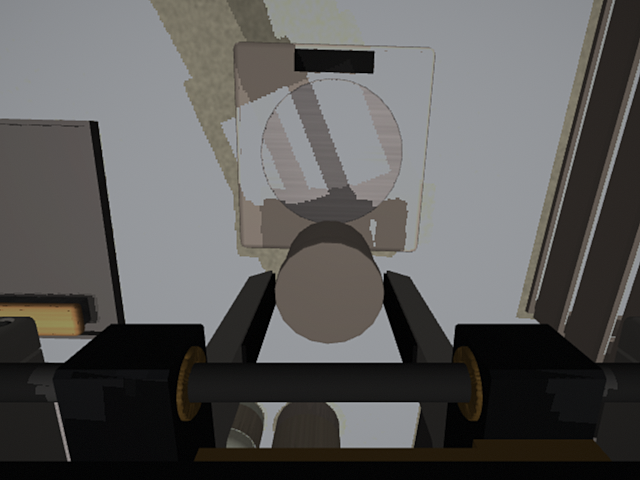

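The wrist view shows the pan as a circle with its left edge at 261, right at 403, top at 78 and bottom near 222. The tub is held level at (330,285). Next I fit the pan circle.

Run:
```python
from h import *
d=np.load("w5.npz");im=dict(R=d["R"],t=d["t"],camera_matrix=d["K"])
def f(p):
    q=proj(im,circ(.065,.048,400)+[p[0],p[1],0]);return [q[:,0].min()-261,q[:,0].max()-403,q[:,1].min()-78,q[:,1].max()-222]
from scipy.optimize import least_squares
r=least_squares(f,[.465,.333],x_scale=.01,diff_step=1e-3);print(r.x,r.fun);go(r.x[0],r.x[1],.081,95.3)
```

```text
[0.46095746 0.32907868] [-0.54243694  0.54254442 -1.31819318  1.67227746]
t 26.35 pos [0.5257 0.3323 0.1833] open 0.603 yang 95.22 turn [ 0.    0.01 -0.08] shift [2.16 0.09 3.41]
```

Emit:
apply_moves --moves "0 0 0 0.5 0 0 0.3; 0 0 0 1.3 0.1 0 0.3; 0 0 0 2.12 0.12 0.3 0.3; 0 0 0 2.12 0.12 1.2 0.3; 0 0 0 2.12 0.12 2.2 0.3; 0 0 0 2.12 0.12 3 0.3; 0 0 0 2.12 0.12 3.2 0.3; 0 0 0 2.12 0.12 3.2 0.3; 0 0 0 2.12 0.12 3.2 0.3"

```text
time: 27.25
position: [0.4627, 0.3313, 0.0887]
eef_rot: [0.001, -0.046, 0.999, 0.001]
wrist_force: [-0.6, 0.5, -2.0]
opening: 0.604
finger_force: 30.0
```

```bash
python3 -c "
from h import *
go(.462,.330,.079,95.3);print(robot.sense()['wrist_force'])"
```

```text
t 27.25 pos [0.4627 0.3313 0.0887] open 0.604 yang 95.28 turn [ 0.07  0.14 -0.02] shift [ 0.03 -0.04  0.32]
[-0.57576186  0.53325298 -2.02203084]
```

Emit:
apply_moves --moves "0 0 0 0 -0.03 0.15 0.3; 0 0 0 0 -0.03 0.25 0.3; 0 0 0 0 -0.03 0.25 0.3; 0 0 0 0 -0.03 0.25 0.3; 0 0 0 0 -0.03 0.25 0.3"

```text
time: 27.75
position: [0.4618, 0.3302, 0.0797]
eef_rot: [0.0, -0.046, 0.999, 0.0]
wrist_force: [0.2, 0.4, -1.4]
opening: 0.601
finger_force: 30.0
```

```bash
python3 -c "
from h import *
go(.462,.330,.079,95.3);print(robot.sense()['wrist_force'])"
```

```text
t 27.75 pos [0.4618 0.3302 0.0797] open 0.601 yang 95.32 turn [0.01 0.02 0.02] shift [-0.01 -0.01  0.02]
[ 0.21729254  0.38898294 -1.40847017]
```

Emit:
apply_moves --moves "0 0 0 0 0 0.05 0.3; 0 0 0 0 0 0.05 0.3; 0 0 0 0 0 0.05 0.85; 0 0 0 0 0 0.05 0.85; 0 0 0 0 0 0.05 0.85; 0 0 0 0 0 0.05 0.85; 0 0 0 0 0 -1 0.95; 0 0 0 0 0 -2.5 0.95; 0 0 0 0 0 -4 0.95; 0 0 0 0 0 -4.5 0.95"

```text
time: 28.75
position: [0.4637, 0.3313, 0.221]
eef_rot: [0.005, -0.046, 0.999, 0.002]
wrist_force: [0.6, 0.1, -0.1]
opening: 0.953
finger_force: 0.0
```

Run:
```python
from h import *
im,s=wrist();cv2.imwrite("pics/w6.png",im["color"])
go(.4535,-.3905,.2,95.3)
im=robot.get_image("top");fit(im,'tub',.462,.33,.048);print([ray(im,q["xy"],.048).round(4) for q in robot.pinpoint("pan",im)[:1]])
cv2.imwrite("pics/t6.png",cv2.resize(im["color"][210:340,100:230],(520,520),interpolation=3))
print(robot.sense()["time"])
```

```text
t 28.8 pos [0.464  0.3315 0.2215] open 0.949 yang 95.32 turn [0.28 0.6  0.02] shift [  2.59 -23.93   0.57]
tub 0.8 714 xy 0.4614 0.3303 yaw 0.0 res 135.6
[array([0.4641, 0.3333, 0.048 ])]
28.95
```

View pics/t6.png

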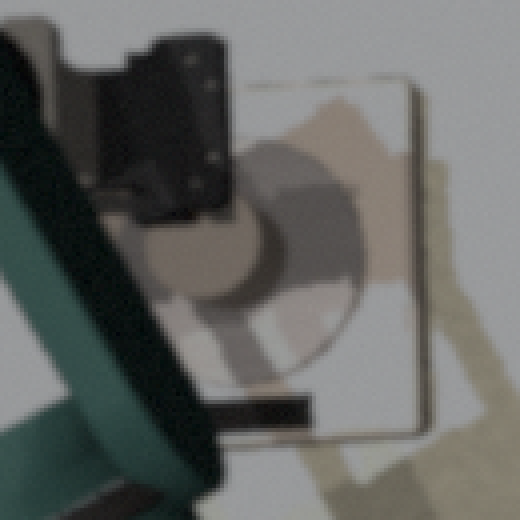

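The crop shows the tub's light lid (205,245) on the pan, partly hidden by the arm. I'll check it again once the arm has moved away, and go to the carton now.

Emit:
apply_moves --moves "0 0 0 2.5 -23.9 -0.3 0.9; 0 0 0 2.5 -23.9 -0.3 0.9; 0 0 0 2.5 -23.9 -0.3 0.9; 0 0 0 2.5 -23.9 -0.3 0.9; 0 0 0 2.5 -23.9 -0.3 0.9; 0 0 0 2.5 -23.9 -0.3 0.9; 0 0 0 2.5 -23.9 -0.3 0.9; 0 0 0 2.5 -23.9 -0.3 0.9; 0 0 0 2.5 -23.9 -0.3 0.9; 0 0 0 2.5 -23.9 -0.3 0.9"

```text
time: 29.95
position: [0.4543, -0.1711, 0.2173]
eef_rot: [-0.002, -0.046, 0.999, 0.002]
wrist_force: [0.8, 0.4, -0.2]
opening: 0.901
finger_force: 0.0
```

Run:
```python
from h import *
go(.4541,-.3907,.14,95.3)
im=robot.get_image("top");fit(im,'tub',.462,.33,.048);print([ray(im,q["xy"],.048).round(4) for q in robot.pinpoint("pan",im)[:1]])
cv2.imwrite("pics/t7.png",cv2.resize(im["color"][210:340,100:230],(520,520),interpolation=3))
im=robot.get_image("scene");fit(im,'tub',.462,.33,.048);print([ray(im,q["xy"],.048).round(4) for q in robot.pinpoint("pan",im)[:1]])
```

```text
t 29.95 pos [ 0.4543 -0.1711  0.2173] open 0.901 yang 95.31 turn [ 0.19 -0.26  0.01] shift [ 0.67 -7.3   2.56]
tub 0.65 899 xy 0.4652 0.3319 yaw 0.0 res 3.7
[array([0.4654, 0.3317, 0.048 ])]
tub 0.68 716 xy 0.4615 0.3302 yaw 0.0 res 20.7
[array([0.4633, 0.3402, 0.048 ])]
```

View pics/t7.png

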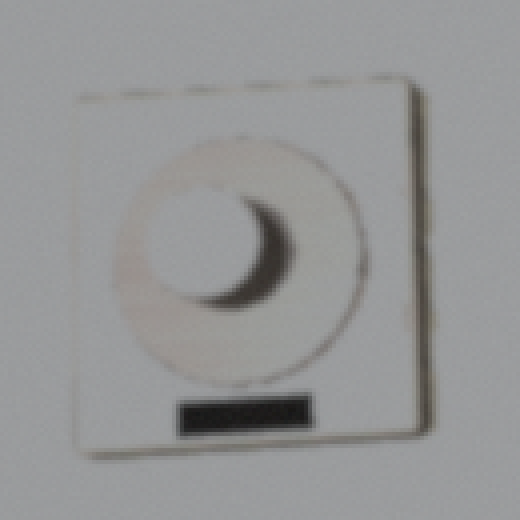

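The crop shows the tub lid at (205,242) over the pan circle, whose centre is at (240,260). After correcting for parallax, the tub is within about 2 mm of the middle.

Emit:
apply_moves --moves "0 0 0 0.6 -7.2 0 0.9; 0 0 0 0.6 -7.2 0 0.9; 0 0 0 0.6 -7.2 0 0.9; 0 0 0 0.6 -7.2 0 0.9; 0 0 0 0.6 -7.2 0 0.9; 0 0 0 0.6 -7.2 1 0.9; 0 0 0 0.6 -7.2 2 0.9; 0 0 0 0.6 -7.2 2 0.9; 0 0 0 0.6 -7.2 2 0.9"

```text
time: 31.15
position: [0.4587, -0.3846, 0.1605]
eef_rot: [-0.0, -0.048, 0.999, 0.001]
wrist_force: [-0.3, 0.5, -0.3]
opening: 0.899
finger_force: 0.0
```

```bash
python3 -c "
from h import *
go(.4541,-.3907,.0605,95.3);im,s=wrist();fit(im,'carton',.454,-.3907,.004,.09,True);go(.4541,-.3907,.0605,95.3)"
```

```text
t 31.15 pos [ 0.4587 -0.3846  0.1605] open 0.899 yang 95.46 turn [ 0.09 -0.05  0.16] shift [ 0.17 -0.19  3.33]
carton 0.8 6629 xy 0.4537 -0.391 yaw 0.092 res 52.5
t 31.25 pos [ 0.4594 -0.3861  0.1631] open 0.901 yang 95.42 turn [-0.15  0.13  0.12] shift [ 0.2  -0.13  3.42]
```

Emit:
apply_moves --moves "0 0 0 0.18 -0.14 0 0.9; 0 0 0 0.18 -0.14 1 0.9; 0 0 0 0.18 -0.14 2.3 0.9; 0 0 0 0.18 -0.14 3.1 0.9; 0 0 0 0.18 -0.14 3.4 0.9; 0 0 0 0.18 -0.14 3.4 0.9; 0 0 0 0.18 -0.14 3.4 0.9; 0 0 0 0.18 -0.14 3.4 0.9"

```text
time: 32.05
position: [0.4543, -0.3925, 0.0614]
eef_rot: [0.002, -0.046, 0.999, -0.002]
wrist_force: [0.9, -0.4, -0.6]
opening: 0.903
finger_force: 0.0
```

```bash
python3 -c "
from h import *
go(.4541,-.3907,.0605,95.3)"
```

```text
t 32.05 pos [ 0.4543 -0.3925  0.0614] open 0.903 yang 95.32 turn [-0.2   0.17  0.02] shift [0.   0.06 0.03]
```

Emit:
apply_moves --moves "0 0 0 0 0.04 0 0.3; 0 0 0 0 0.04 0 0.3; 0 0 0 0 0.04 0 0.3; 0 0 0 0 0.04 0 0.3; 0 0 0 0 0.04 0 0.3; 0 0 0 0 0.04 0 0.3; 0 0 0 0 0.04 -0.5 0.3; 0 0 0 0 0.04 -1.8 0.3; 0 0 0 0 0.04 -3.2 0.3; 0 0 0 0 0.04 -4.4 0.3"

```text
time: 33.05
position: [0.4529, -0.3897, 0.193]
eef_rot: [0.0, -0.046, 0.999, 0.0]
wrist_force: [0.4, 0.4, -2.8]
opening: 0.617
finger_force: 30.0
```

Emit:
apply_moves --moves "0 0 0 -0.1 0.4 0 0.3; 0 0 0 -0.4 1.5 0 0.3; 0 0 0 -0.8 3 0 0.3; 0 0 0 -1.2 4.5 0 0.3; 0 0 0 -1.6 6 0 0.3; 0 0 0 -2 7.5 0 0.3; 0 0 0 -2.4 9 0 0.3; 0 0 0 -2.8 10.4 0 0.3; 0 0 0 -3.1 11.5 0 0.3; 0 0 0 -3.2 12 0 0.3"

```text
time: 34.05
position: [0.514, -0.0189, 0.1889]
eef_rot: [-0.002, -0.048, 0.999, 0.001]
wrist_force: [0.8, -0.7, -2.6]
opening: 0.615
finger_force: 30.0
```

Emit:
apply_moves --moves "0 0 0 0 0 0 0.3; 0 0 0 0 0 0.7 0.3; 0 0 0 0 0 1.8 0.3; 0 0 0 0 0 2.5 0.3; 0 0 0 0 0 2.5 0.3; 0 0 0 0 0 2.5 0.3"

```text
time: 34.65
position: [0.5149, -0.0239, 0.1156]
eef_rot: [-0.001, -0.046, 0.999, -0.0]
wrist_force: [1.2, 0.3, -2.0]
opening: 0.617
finger_force: 30.0
```

```bash
python3 -c "
from h import *
go(.5206,-.0170,.0618,95.3)"
```

```text
t 34.65 pos [ 0.5149 -0.0239  0.1156] open 0.617 yang 95.22 turn [-0.01 -0.07 -0.08] shift [-0.21  0.21  1.79]
```

Emit:
apply_moves --moves "0 0 0 -0.2 0.2 0.3 0.3; 0 0 0 -0.2 0.2 1 0.3; 0 0 0 -0.2 0.2 1.55 0.3; 0 0 0 -0.2 0.2 1.6 0.3; 0 0 0 -0.2 0.2 1.6 0.3; 0 0 0 -0.2 0.2 1.6 0.3"

```text
time: 35.25
position: [0.522, -0.0162, 0.0693]
eef_rot: [0.002, -0.046, 0.999, -0.0]
wrist_force: [0.5, 0.3, -2.4]
opening: 0.615
finger_force: 30.0
```

```bash
python3 -c "
from h import *
go(.5206,-.0170,.0618,95.3);im,s=wrist();fit(im,'carton',.5206,-.017,.01,.09,True);go(.5206,-.0170,.0618,95.3)"
```

```text
t 35.25 pos [ 0.522  -0.0162  0.0693] open 0.615 yang 95.32 turn [-0.03  0.17  0.02] shift [ 0.05 -0.02  0.25]
carton 0.73 17395 xy 0.524 -0.016 yaw 0.098 res 61.1
t 35.35 pos [ 0.5218 -0.0162  0.0693] open 0.617 yang 95.32 turn [-0.03  0.17  0.02] shift [ 0.04 -0.02  0.25]
```

Emit:
apply_moves --moves "0 0 0 0.05 -0.02 0.15 0.3; 0 0 0 0.05 -0.02 0.25 0.3; 0 0 0 0.05 -0.02 0.26 0.3; 0 0 0 0.05 -0.02 0.26 0.3; 0 0 0 0.05 -0.02 0.26 0.83; 0 0 0 0.05 -0.02 0.26 0.83; 0 0 0 0.05 -0.02 0.26 0.83; 0 0 0 0.05 -0.02 -1 0.83; 0 0 0 0.05 -0.02 -2.5 0.83; 0 0 0 0.05 -0.02 -4.2 0.83"

```text
time: 36.35
position: [0.5183, -0.0166, 0.1931]
eef_rot: [-0.001, -0.046, 0.999, 0.0]
wrist_force: [1.6, -0.1, 0.2]
opening: 0.828
finger_force: 0.0
```

Emit:
apply_moves --moves "0 0 0 0 0 -0.6 0.85; 0 0 0 0 0 -0.6 0.85"

```text
time: 36.55
position: [0.5215, -0.0171, 0.2155]
eef_rot: [0.005, -0.046, 0.999, -0.001]
wrist_force: [0.5, 0.0, -0.2]
opening: 0.851
finger_force: 0.0
```

```bash
python3 -c "
from h import *
im,s=wrist();fit(im,'carton',.5206,-.017,.005,.09,True);go(.5533,-.3752,.14,95.3)"
```

```text
carton 0.71 4558 xy 0.5196 -0.0173 yaw 0.071 res 50.1
t 36.65 pos [ 0.519  -0.0168  0.21  ] open 0.847 yang 95.32 turn [ 0.02 -0.03  0.02] shift [ -0.03 -12.     2.33]
```

Carton is back within about 1 mm. Next is the can.

Emit:
apply_moves --moves "0 0 0 0 -12 0 0.85; 0 0 0 0 -12 0 0.85; 0 0 0 0 -12 0 0.85; 0 0 0 0 -12 0 0.85; 0 0 0 0 -12 0 0.85; 0 0 0 0 -12 0 0.85; 0 0 0 0 -12 0 0.85; 0 0 0 0 -12 0.6 0.85; 0 0 0 0 -12 2 0.85; 0 0 0 0 -12 2 0.85"

```text
time: 37.65
position: [0.5474, -0.372, 0.1382]
eef_rot: [-0.008, -0.046, 0.999, 0.007]
wrist_force: [-0.6, 0.2, -1.8]
opening: 0.853
finger_force: 0.0
```

Emit:
apply_moves --moves "0 0 0 0 0 0 0.85; 0 0 0 0 0 0 0.85; 0 0 0 0 0 0 0.85"

```text
time: 37.95
position: [0.554, -0.3757, 0.1539]
eef_rot: [0.002, -0.047, 0.999, -0.002]
wrist_force: [1.0, -0.4, 0.3]
opening: 0.85
finger_force: 0.0
```

```bash
python3 -c "
from h import *
im,s=wrist();fit(im,'can',.5535,-.3752,.004);go(.5535,-.3752,.076,95.3)"
```

```text
can 0.21 40765 xy 0.4887 -0.2978 yaw 0.0 res 33486.4
t 38.05 pos [ 0.5537 -0.3756  0.1535] open 0.849 yang 95.36 turn [-0.18  0.18  0.06] shift [0.01 0.02 2.58]
```

Emit:
apply_moves --moves "0 0 0 0.01 0.02 1 0.85; 0 0 0 0.01 0.02 2 0.85; 0 0 0 0.01 0.02 2.5 0.85; 0 0 0 0.01 0.02 2.5 0.85; 0 0 0 0.01 0.02 2.5 0.85; 0 0 0 0.01 0.02 2.5 0.2; 0 0 0 0.01 0.02 2.5 0.2; 0 0 0 0.01 0.02 2.5 0.2; 0 0 0 0.01 0.02 2.5 0.2; 0 0 0 0.01 0.02 2.5 0.2"

```text
time: 39.05
position: [0.5526, -0.3751, 0.0765]
eef_rot: [0.001, -0.046, 0.999, -0.0]
wrist_force: [0.1, -0.5, 1.8]
opening: 0.544
finger_force: 30.0
```

Emit:
apply_moves --moves "0 0 0 0 0 0 0.2; 0 0 0 0 0 -0.5 0.2; 0 0 0 0 0 -1.7 0.2; 0 0 0 0 0 -3 0.2; 0 0 0 0 0 -4 0.2; 0 0 0 0 0 -4.4 0.2; 0 0 0 0 0 -4.4 0.2; 0 0 0 0 0 -4.4 0.2"

```text
time: 39.85
position: [0.5517, -0.3742, 0.2055]
eef_rot: [-0.001, -0.046, 0.999, 0.001]
wrist_force: [-0.1, -0.7, -3.7]
opening: 0.551
finger_force: 30.0
```

```bash
python3 -c "
from h import *
go(.5946,-.0776,.14,95.3)"
```

```text
t 39.85 pos [ 0.5517 -0.3742  0.2055] open 0.551 yang 95.32 turn [ 0.14 -0.14  0.02] shift [-2.35  9.71  2.2 ]
```

Emit:
apply_moves --moves "0 0 0 -0.1 0.5 0 0.2; 0 0 0 -0.4 1.7 0 0.2; 0 0 0 -0.8 3.2 0 0.2; 0 0 0 -1.1 4.7 0 0.2; 0 0 0 -1.5 6.2 0 0.2; 0 0 0 -1.9 7.7 0 0.2; 0 0 0 -2.2 9 0 0.2; 0 0 0 -2.33 9.7 0.4 0.2; 0 0 0 -2.33 9.7 1.2 0.2; 0 0 0 -2.33 9.7 2 0.2"

```text
time: 40.85
position: [0.5938, -0.0758, 0.1455]
eef_rot: [-0.001, -0.048, 0.999, 0.001]
wrist_force: [-0.3, -1.0, -2.9]
opening: 0.542
finger_force: 30.0
```

Emit:
apply_moves --moves "0 0 0 0 0 0.8 0.2; 0 0 0 0 0 1.5 0.2; 0 0 0 0 0 1.7 0.2; 0 0 0 0 0 1.7 0.2; 0 0 0 0 0 1.7 0.2"

```text
time: 41.35
position: [0.5951, -0.0782, 0.0973]
eef_rot: [0.0, -0.047, 0.999, 0.0]
wrist_force: [0.4, 0.0, -2.6]
opening: 0.544
finger_force: 30.0
```

```bash
python3 -c "
from h import *
go(.5946,-.0776,.0775,95.3);im,s=wrist();fit(im,'can',.5946,-.0776,.015);go(.5946,-.0776,.0775,95.3)"
```

```text
t 41.35 pos [ 0.5951 -0.0782  0.0973] open 0.544 yang 95.34 turn [0.   0.04 0.04] shift [0.01 0.02 0.66]
can 0.96 9923 xy 0.5991 -0.0778 yaw 0.0 res 120.8
t 41.45 pos [ 0.5958 -0.0785  0.0984] open 0.546 yang 95.33 turn [-0.04  0.16  0.03] shift [0.04 0.04 0.7 ]
```

Emit:
apply_moves --moves "0 0 0 0.04 0.03 0.35 0.2; 0 0 0 0.04 0.03 0.6 0.2; 0 0 0 0.04 0.03 0.69 0.2; 0 0 0 0.04 0.03 0.69 0.2; 0 0 0 0.04 0.03 0.69 0.2; 0 0 0 0.04 0.03 0.69 0.8; 0 0 0 0.04 0.03 0.69 0.8; 0 0 0 0.04 0.03 0.69 0.8; 0 0 0 0.04 0.03 -0.5 0.8; 0 0 0 0.04 0.03 -2 0.8"

```text
time: 42.45
position: [0.5916, -0.0772, 0.1542]
eef_rot: [-0.003, -0.046, 0.999, 0.001]
wrist_force: [1.2, -0.6, -0.2]
opening: 0.801
finger_force: 0.0
```

Emit:
apply_moves --moves "0 0 0 0 0 -1.5 0.8; 0 0 0 0 0 -2 0.8; 0 0 0 0 0 -2 0.8"

```text
time: 42.75
position: [0.5952, -0.078, 0.2203]
eef_rot: [0.003, -0.046, 0.999, -0.001]
wrist_force: [0.6, -0.7, 0.0]
opening: 0.801
finger_force: 0.0
```

```bash
python3 -c "
from h import *
im,s=wrist();fit(im,'can',.5946,-.0776,.005);go(.4262,-.2829,.15,95.3)"
```

```text
can 0.55 3125 xy 0.5924 -0.0774 yaw 0.0 res 51.2
t 42.85 pos [ 0.5931 -0.0776  0.215 ] open 0.797 yang 95.32 turn [ 0.05 -0.12  0.02] shift [ 6.17 -6.3   2.17]
```

Emit:
apply_moves --moves "0 0 0 6.2 -6.3 0 0.75; 0 0 0 6.2 -6.3 0 0.75; 0 0 0 6.2 -6.3 0 0.75; 0 0 0 6.2 -6.3 0 0.75; 0 0 0 6.2 -6.3 0 0.75; 0 0 0 6.2 -6.3 0 0.75; 0 0 0 6.2 -6.3 1 0.75; 0 0 0 6.2 -6.3 2 0.75; 0 0 0 6.2 -6.3 2 0.75; 0 0 0 6.2 -6.3 2 0.75"

```text
time: 43.85
position: [0.4254, -0.282, 0.1549]
eef_rot: [-0.001, -0.047, 0.999, 0.002]
wrist_force: [0.5, 0.8, 0.3]
opening: 0.748
finger_force: 0.0
```

```bash
python3 -c "
from h import *
im,s=wrist();fit(im,'bottle',.4262,-.2827,.004);go(.4262,-.2827,.0868,95.3)"
```

```text
bottle 0.59 4162 xy 0.4254 -0.2827 yaw 0.0 res 78.4
t 43.95 pos [ 0.4267 -0.2831  0.1577] open 0.748 yang 95.37 turn [-0.05  0.06  0.07] shift [0.02 0.02 2.36]
```

Emit:
apply_moves --moves "0 0 0 0.02 0.01 1 0.75; 0 0 0 0.02 0.01 2 0.75; 0 0 0 0.02 0.01 2.33 0.75; 0 0 0 0.02 0.01 2.33 0.75; 0 0 0 0.02 0.01 2.33 0.1; 0 0 0 0.02 0.01 2.33 0.1; 0 0 0 0.02 0.01 2.33 0.1; 0 0 0 0.02 0.01 2.33 0.1; 0 0 0 0.02 0.01 2.33 0.1; 0 0 0 0.02 0.01 2.33 0.1"

```text
time: 44.95
position: [0.4255, -0.283, 0.0872]
eef_rot: [0.0, -0.046, 0.999, -0.0]
wrist_force: [-1.1, 0.7, 0.9]
opening: 0.331
finger_force: 30.0
```

Emit:
apply_moves --moves "0 0 0 0 0 0 0.1; 0 0 0 0 0 -0.5 0.1; 0 0 0 0 0 -1.7 0.1; 0 0 0 0 0 -3 0.1; 0 0 0 0 0 -4.2 0.1; 0 0 0 0 0 -5 0.1; 0 0 0 0 0 -5 0.1; 0 0 0 0 0 -5 0.1"

```text
time: 45.75
position: [0.425, -0.2826, 0.2352]
eef_rot: [-0.001, -0.046, 0.999, 0.001]
wrist_force: [-0.7, 0.1, -4.1]
opening: 0.327
finger_force: 30.0
```

```bash
python3 -c "
from h import *
go(.5848,.0547,.14,95.3)"
```

```text
t 45.75 pos [ 0.425  -0.2826  0.2352] open 0.327 yang 95.32 turn [ 0.09 -0.08  0.02] shift [-6.35 10.7   3.18]
```

Emit:
apply_moves --moves "0 0 0 -0.3 0.5 0 0.1; 0 0 0 -0.9 1.5 0 0.1; 0 0 0 -1.6 2.7 0 0.1; 0 0 0 -2.3 3.9 0 0.1; 0 0 0 -3 5.1 0 0.1; 0 0 0 -3.7 6.3 0 0.1; 0 0 0 -4.4 7.5 0 0.1; 0 0 0 -5.1 8.7 0 0.1; 0 0 0 -5.8 9.8 0 0.1; 0 0 0 -6.35 10.7 0 0.1"

```text
time: 46.75
position: [0.5844, 0.0566, 0.2325]
eef_rot: [-0.003, -0.047, 0.999, 0.0]
wrist_force: [0.1, -1.0, -3.6]
opening: 0.329
finger_force: 30.0
```

Emit:
apply_moves --moves "0 0 0 0 0 0 0.1; 0 0 0 0 0 0.4 0.1; 0 0 0 0 0 1.4 0.1; 0 0 0 0 0 2.6 0.1; 0 0 0 0 0 3.7 0.1; 0 0 0 0 0 4.2 0.1; 0 0 0 0 0 4.2 0.1; 0 0 0 0 0 4.2 0.1"

```text
time: 47.55
position: [0.5854, 0.0537, 0.1114]
eef_rot: [0.0, -0.046, 0.999, -0.0]
wrist_force: [0.4, 0.1, -3.5]
opening: 0.326
finger_force: 30.0
```

```bash
python3 -c "
from h import *
go(.5848,.0547,.0883,95.3)"
```

```text
t 47.55 pos [0.5854 0.0537 0.1114] open 0.326 yang 95.27 turn [-0.01  0.04 -0.03] shift [0.02 0.03 0.77]
```

Emit:
apply_moves --moves "0 0 0 0.02 0.03 0.4 0.1; 0 0 0 0.02 0.03 0.7 0.1; 0 0 0 0.02 0.03 0.78 0.1; 0 0 0 0.02 0.03 0.78 0.1; 0 0 0 0.02 0.03 0.78 0.1; 0 0 0 0.02 0.03 0.78 0.6; 0 0 0 0.02 0.03 0.78 0.6; 0 0 0 0.02 0.03 0.78 0.6; 0 0 0 0.02 0.03 -0.5 0.7; 0 0 0 0.02 0.03 -2 0.8"

```text
time: 48.55
position: [0.5828, 0.0549, 0.169]
eef_rot: [-0.003, -0.046, 0.999, -0.0]
wrist_force: [0.6, 0.0, 0.9]
opening: 0.72
finger_force: 0.0
```

Emit:
apply_moves --moves "0 0 0 0.5 -0.7 -1 0.8; 0 0 0 1 -2.1 -2.3 0.8; 0 0 0 1 -2.1 -3 0.8; 0 0 0 1 -2.1 -3 0.8; 0 0 0 1 -2.1 -3 0.8; 0 0 0 1 -2.1 -3 0.8"

```text
time: 49.15
position: [0.5599, -0.0097, 0.2586]
eef_rot: [-0.002, -0.047, 0.999, 0.0]
wrist_force: [-0.9, 0.2, 0.1]
opening: 0.8
finger_force: 0.0
```

Run:
```python
from h import *
im,s=wrist();print(s["position"])
fit(im,"bottle",.585,.0556,.005);fit(im,"can",.595,-.078,.005);fit(im,"carton",.52,-.017,.005,.08,True)
im=robot.get_image("scene");cv2.imwrite("pics/s9.png",im["color"])
fit(im,"bottle",.585,.0556,.005);fit(im,"can",.595,-.078,.005);fit(im,"tub",.462,.33,.048);fit(im,"brush",.663,.0065,.005,.1,True);fit(im,"soap",.563,-.254,.004,.08,True)
```

```text
[ 0.55990214 -0.00974987  0.25862031]
bottle 0.77 2482 xy 0.5854 0.0551 yaw 0.0 res 48.2
can 0.6 2757 xy 0.5919 -0.0767 yaw 0.0 res 90.6
carton 0.89 3165 xy 0.5199 -0.0174 yaw 0.099 res 50.6
bottle 0.64 1001 xy 0.5869 0.0555 yaw 0.0 res 8.9
can 0.91 1051 xy 0.5941 -0.0776 yaw 0.0 res 23.8
tub 0.71 750 xy 0.4617 0.3312 yaw 0.0 res 8.9
brush 0.68 1336 xy 0.663 0.0066 yaw 0.098 res 119.3
soap 0.55 546 xy 0.561 -0.2562 yaw 0.127 res 68.2
```

View pics/s9.png

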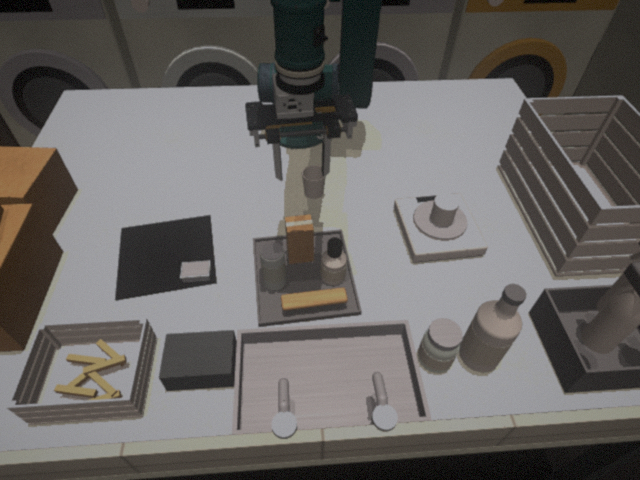

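The scene shows the can (272,270), carton (300,242) and bottle (334,262) upright on the tray, and the tub (445,210) on the pan. The brush and soap are where they were, and the arm is clear, so I'm handing in.

```bash
python3 -c "
from h import *
print(robot.sign_off())"
```

```text
the job is handed in; nothing more can be done
None
```

The job is handed in at about 50 s of the 152 s: the last camera check showed the tub upright on the pan within about 2 mm of its middle, the bottle, can and carton upright on the tray within about 3 mm of where they started, and the brush and soap tin undisturbed; the hand-in gave no verdict back.

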